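Close and latch the optics storage case

TASK

Put the microscope optics case away properly: press its lid fully shut, lift the latch's wire loop by its orange grip over the two hooks on the lid so that the loop's cross bar drops in behind them, then swing the blue lever all the way down the slope until it snaps flat and clamps the lid. Leave the things standing around the case where they are, neither shifted nor tipped over.

Things in the scene. Friction and masses are not known exactly. Their poses are not given: they have to be found in the camera images.
- case: Ivory case fixed on the bench, 231 mm deep (x), 200 wide (y), 128 tall with lid shut. Origin at bench level, middle of the front edge (towards the robot); x to the back, z up. The front is upright to z = 35 mm, then slopes back and up at 40 degrees: 85 mm of slope on the case, then 58 mm on the lid (u = 87 to 145 mm along the slope), then the flat lid top.
- latch (a point): Steel latch plate, mid-width on the case's slope. This point lies on the lever's pivot axis, 60 mm up the slope from its lower edge and 16 mm off its face. Latch axes: x up the slope (40 degrees above level), y along the pivot, z off the slope. Fingers pointing along -z suit the work: the lid's handle is in the way of an upright tool.
- lid (a joint): Lid angle, rad: 0 shut, opens upwards to 0.6. Hinge along y at x = 231, z = 89 mm in the case frame. Stiff: stays at any angle, 1 to 4 N at its front pushes it shut. On its front: two steel hooks. Over its front edge: a dark blue carrying handle, bar 12 mm thick, 110 mm long (y), middle at x = 114, z = 200 mm in the case frame when shut.
- lid_press (a point): Point on the lid's sloping front at mid-width, between hooks and handle, to push the lid shut. Lid shut: at x = 74, z = -16 mm in the latch axes (134 mm up the slope). Bare flat face from 14 mm below to 11 mm above it. Moves with the lid.
- lever (a joint): Blue lever angle, rad: 0 = shut, flat down the slope (-x of the latch axes); grows swinging out and up (1.57 = straight off the slope), to 2.4. 26 mm wide (y), 6 thick, reaches 62 mm from the pivot. Stays where left (friction 0.06 N m). With the bar hooked, closing takes under 10 N at its end; dead point near 0.27 rad; below about 0.15 it snaps to 0 itself.
- lever_tip (a point): Middle of the lever's outer end, 62 mm from the pivot, on the face that looks away from the case when shut. x from tip to pivot, y along the pivot, z off that face.
- bail (a joint): Wire loop's angle on the lever, rad. It turns loosely on a pin 18 mm from the lever pivot; with the lever at t the pin is at x = -18 cos(t - 0.175), z = 18 sin(t - 0.175) mm in the latch axes. The loop's arms point (bail - lever) rad above the latch x axis. Range -0.2 to 2.27; at 2.27 it lies back against the lever by its weight, as at the start.
- bar (a joint): Stretch of the sprung loop, m: 0 slack, about 0.004 to 0.005 when hooked and clamped (6 N per mm, at most 0.010).
- bar_mid (a point): Middle of the loop's steel cross bar (7 mm thick, 40 mm long along y), 56.7 mm from the loop's pin when slack. x along the loop from pin to bar, y along the bar, z towards the orange grip.
- grip (a point): Centre of the loop's orange grip, a roller that spins freely about y, 26 mm long along y and 18 mm thick, 26 mm off the cross bar at right angles to the loop's arms, on a thin post. Take it by its flat ends, fingers closing along y; the loop then swings freely. Loop arms at y = +-20 mm. Finger ends less than 15 mm past its centre clear the hooks.
- keeper_seat (a point): Seat of the cross bar's middle behind the hooks; lid shut: x = 44, z = -5 mm in the latch axes; own axes the same, turning with the lid. Two prongs (y = +-10.5, each 7 mm wide) at x = -11 to -3.5 mm, lips over the seat to x = 3 at z = 4.5 to 9; floor at z = -4.5 to x = 16. Bar centre passes over (z > 13), comes down at x = 7 to 14; the lever then draws it to x = 0.
- oil_bottle: Bystander: amber dropper bottle with a black cap, 36 mm thick, 75 mm tall, standing; origin at the middle of its underside.
- objective_can: Bystander: black round objective canister with a grey cap, 47 mm thick, 72 mm tall, standing; origin at the middle of its underside.
- slide_box: Bystander: blue slide box with a white lid, 85 x 60 x 35 mm, lying flat; origin at the middle of its underside.

How it is judged:
On the way, in this order (a step that is already met when the one before it is completed fails the run):
1. the lid is pressed shut (within 0.025 rad) (value of joint lid below 0.025 rad), for 0.2 s.
2. the cross bar lies behind the two hooks, below their lips (x of bar_mid in the frame of keeper_seat between -0.003 and 0.016 m and z of bar_mid in the frame of keeper_seat between -0.004 and 0.0045 m and value of joint lid below 0.025 rad), for 0.2 s.
At the end, for the whole second after the job is handed in: Lid shut (within 0.015 rad), lever snapped flat (within 0.08 rad of 0) and at rest, cross bar behind the hooks (within 6 mm of its seat), loop stretched by over 2.5 mm; bottle, canister and slide box upright (within 0.2 rad) and within 25 mm of where they were (value of joint lid below 0.015 rad and value of joint lever below 0.08 rad and value of joint bar above 0.0025 m and distance between bar_mid and keeper_seat below 0.006 m and velocity of joint lever below 0.1 rad/s and angle between each of oil_bottle, objective_can, slide_box's own z axis and vertical below 0.2 rad and distance of each of oil_bottle, objective_can, slide_box from where it was at the start of the episode below 0.025 m); the robot touches nothing.
It fails at once if the oil bottle is shifted by more than 25 mm or tipped over (distance of oil_bottle from where it was at the start of the episode above 0.025 m or angle between oil_bottle's own z axis and vertical above 0.5 rad).
It fails at once if the objective can is shifted by more than 25 mm or tipped over (distance of objective_can from where it was at the start of the episode above 0.025 m or angle between objective_can's own z axis and vertical above 0.5 rad).
It fails at once if the slide box is shifted by more than 25 mm or tipped over (distance of slide_box from where it was at the start of the episode above 0.025 m or angle between slide_box's own z axis and vertical above 0.5 rad).
It also fails if it takes over 59 s, if anything falls off the work surface, if the arm or the gripper's body presses on something with over 40 N, if the wrist force passes 120 N, or if a joint passes its speed limit or range.

ROBOT

A 6-joint arm with a two-finger parallel gripper is mounted at the origin on the work surface. World frame = base frame: x ahead of the robot, y to its left, z up, the work surface at z = 0. Lengths are in m, angles in rad, forces in N, time in s.
With the tool pointing down it reaches from about 0.25 to 0.725 m from the base axis. Payload 9.7 kg.
Tool frame: the origin (TCP) lies at the very end of the fingers, on their centre line; the grasp point (between the pads) lies r.grip_depth behind it (r.grip_depth is the distance from the TCP to the grasp point, in m); z points along the fingers, y is the direction in which the jaws open and shut (so a half turn about z gives the same grasp; the last joint's range is limited). The gripper opens to 85 mm and grips with 20 to 120 N. Pads are 22 mm wide; open, the fingers measure 114 mm over their backs; the gripper's body (76 mm by 85 mm) begins 54 mm behind the grasp point. The pads swing forward as they close: fully open they stand 13 mm farther back than shut.
Start: joints at [-1.255, 0.087, 0.176, 1.66, 0, 1.571], TCP at [0.171, -0.523, 0.231] pointing down, gripper open.
Joint ranges: [-3.13, 3.13], [-0.85, 1.81], [-1.15, 1.24], [-2.2, 2.28], [-1.44, 1.52], [-3.14, 3.14]. Speed limits (rad/s): [2.22, 2.22, 2.57, 3.14, 3.14, 3.14].

INTERFACE

Orientations are given as a unit quaternion [x, y, z, w].
In Python, from station import monitor, imaging, ticket, models, r gives the robot as it stands. The module is installed in compiled form; this text tells all that it offers.
- The arm moves only by the tool carry_out, never from a script. Its argument "targets" is a list of rows, each a list of 7 numbers: the turn, a rotation vector about the tool's x, y, z in degrees, then the shift along the tool's x, y, z in m, then the opening, from -1 (shut) to 1 (fully open). In form: [[wx, wy, wz, x, y, z, gripper], ...]. A call has 1 to 10 rows; each row is the pose to reach, as a shift and turn from the pose commanded when the call began, along the tool's axes at that moment; what a row does not reach only later rows make up. A row lasts 1/8 s, in which the tool goes at most 62.5 mm and 10.7 degrees, less where a joint would pass 70% of its speed; a pose out of reach is approached as far as the arm can. A call with a gripper value outside its range is refused whole. The fingers move at their own pace and stop on an object; "grip_force" is the grip in N (left out, the last holds). Time passes only in rows, so rows that repeat a pose let the fingers close. It gives the time, the measured TCP pose, the force and the opening at its end, in the units of the state.
- monitor.observe(): the state, without advancing time (a new reading comes with each control period).
- imaging.get_image(name): name is "scene" or "top" or "wrist"; returns the picture (480x640x3 uint8, red, green, blue); there is no depth.
- imaging.get_calibration(name): a dict with "fx", "fy", "cx", "cy" (pixels), "D" ([k1, k2, p1, p2, k3] as OpenCV has them; the pictures are not rectified), "origin" and "attitude" of the camera in the world. Camera axes: x right, y down, z forward; pixel columns grow to the right and rows downward; lengths in m; the calibration is good to about 2 mm. A picture is of the moment at which its call begins: read the wrist's pose just before it. get_calibration takes no time and is no camera call; for the wrist camera it gives the pose at the moment of the call.
- ticket.sign_off(): hands the job in, once; it reports no verdict.
Trained networks look in the newest picture that a camera, given by its name, has taken for a name from the list of things; names that differ only in an ending like _2 or _b are one class to them, and where a whole thing is asked for, a point or a joint stands for the part that bears it (a point fixed in the world has none). Each returns a list of dicts, best first, with "confidence" (0 to 1); they miss things now and then, are a little off and sometimes report something else, mostly with a low value. They report only what shows in the picture. A call takes as long as a camera call.
- models.spot_in(camera, label): "rect" ([centre column, centre row, width, height] in pixels, round what is visible of it).
The state is a dict: "time_s": time; "joints": joint angles; "qd": joint speeds; "tau": joint torques, N m; "eef_pos": TCP position; "tool_rot": TCP orientation; "force": force on the tool from outside, world axes, zero at the start; "ft_torque": the same for the moment, N m; "grip_width": opening from 0.0 (shut) to 1.0 (fully open).
Only numpy, scipy, OpenCV 4.12 (cv2) and the standard library are available. Lean on these libraries where they do the work, as an engineer would, in place of code of your own. Each camera call takes 0.05 s, during which the arm holds its last target. There are 200 camera calls.

## Working session

There is one attempt and no reset: what is moved stays moved. The work goes in short steps, Python scripts to look and compute and a tool call to move; the robot and the scene stay as the last step left them, time stands still between calls to the robot, and variables do not carry over. Pictures are saved under pics/ and viewed, about 8 in all and at most 12, crops included, and the job is handed in when it is done.

Besides the shell and the picture viewer there is one more tool, called by a JSON object that holds its "api" and its "payload". carry_out: Moves the arm, as the interface text tells. Its arguments: {"type":"object","properties":{"targets":{"type":"array"},"grip_force":{"type":"number"}},"required":["targets"]}

```bash
mkdir -p pics
cat > h.py <<'E'
import numpy as np, cv2
from scipy.spatial.transform import Rotation as R
from station import monitor, imaging, ticket, models, r
def cal(n):
    c=imaging.get_calibration(n); K=np.array([[c['fx'],0,c['cx']],[0,c['fy'],c['cy']],[0,0,1.]])
    a=np.array(c['attitude'],float); Rm=R.from_quat(a).as_matrix() if a.size==4 else a.reshape(3,3)
    return K,np.array(c['D'],float),np.array(c['origin'],float),Rm
def proj(c,P):
    K,D,o,Rm=c; p=(np.atleast_2d(P)-o)@Rm
    return cv2.projectPoints(p.reshape(-1,1,3),np.zeros(3),np.zeros(3),K,D)[0].reshape(-1,2)
def ray(c,uv):
    K,D,o,Rm=c; q=cv2.undistortPoints(np.array([[uv]],float),K,D).ravel()
    d=Rm@np.array([*q,1]); return o,d/np.linalg.norm(d)
def tri(rays):
    A=np.zeros((3,3));b=np.zeros(3)
    for o,d in rays: M=np.eye(3)-np.outer(d,d);A+=M;b+=M@o
    return np.linalg.solve(A,b)
E
python3 - <<'E'
from h import *
print(r.grip_depth, {k:np.round(v,3) for k,v in monitor.observe().items()})
for n in ['scene','top']:
    im=imaging.get_image(n); cv2.imwrite(f'pics/{n}0.png',im[...,::-1]); print(n,imaging.get_calibration(n))
    for l in ['case','latch','lid','lever','grip','bar_mid','keeper_seat','oil_bottle','objective_can','slide_box']:
        print(l,[(np.round(d['rect']).tolist(),round(d['confidence'],2)) for d in models.spot_in(n,l)[:2]])
E
```

```text
0.0187 {'time_s': np.float64(0.0), 'joints': array([-1.255,  0.087,  0.175,  1.66 , -0.   ,  1.571]), 'qd': array([-0.002,  0.001,  0.001, -0.001, -0.002, -0.001]), 'tau': array([-1.0000e-03, -5.2039e+01,  4.6479e+01,  1.7000e-02, -0.0000e+00,
        0.0000e+00]), 'eef_pos': array([ 0.171, -0.523,  0.231]), 'tool_rot': array([ 0.988,  0.157, -0.   , -0.001]), 'force': array([ 0.358, -0.547,  0.027]), 'ft_torque': array([-0.005,  0.038,  0.002]), 'grip_width': np.float64(1.002)}
scene {'fx': 605.6065940830945, 'fy': 605.6065940830945, 'cx': 316.7097886780311, 'cy': 231.66052008454136, 'D': array([-0.14791644,  0.        ,  0.        ,  0.        ,  0.        ]), 'origin': array([1.12024718, 0.12300639, 1.02553462]), 'attitude': array([ 0.61827079,  0.74924315, -0.18526102, -0.14850689])}
case [([298.0, 217.0, 126.0, 162.0], 0.71), ([295.0, 154.0, 25.0, 34.0], 0.16)]
latch [([299.0, 217.0, 124.0, 165.0], 0.72)]
lid [([299.0, 229.0, 124.0, 103.0], 0.96)]
lever [([298.0, 159.0, 28.0, 45.0], 0.75)]
grip [([297.0, 150.0, 25.0, 23.0], 0.73)]
bar_mid [([296.0, 148.0, 29.0, 27.0], 0.73), ([2
[... 478 characters left out ...]
      ]), 'origin': array([0.5200189 , 0.0550268 , 1.22119614]), 'attitude': array([ 0.70859532, -0.70336531,  0.04536061, -0.03335161])}
case [([345.0, 247.0, 109.0, 145.0], 0.88), ([360.0, 308.0, 28.0, 28.0], 0.24)]
latch [([345.0, 250.0, 114.0, 145.0], 0.7)]
lid [([344.0, 222.0, 113.0, 97.0], 0.61), ([359.0, 306.0, 24.0, 29.0], 0.36)]
lever [([357.0, 302.0, 24.0, 42.0], 0.66)]
grip [([360.0, 309.0, 22.0, 23.0], 0.7)]
bar_mid [([360.0, 309.0, 20.0, 24.0], 0.73)]
keeper_seat [([341.0, 222.0, 114.0, 96.0], 0.91)]
oil_bottle [([428.0, 240.0, 17.0, 20.0], 0.82)]
objective_can [([247.0, 252.0, 23.0, 19.0], 0.71)]
slide_box [([270.0, 318.0, 41.0, 44.0], 0.9), ([344.0, 224.0, 114.0, 98.0], 0.61)]
```

```bash
cd pics; python3 -c "
import cv2,numpy as np
a=cv2.imread('scene0.png')[100:340,200:480];b=cv2.imread('top0.png')[150:390,200:480]
a=cv2.resize(a,None,fx=1.43,fy=1.43*1.0,interpolation=3);b=cv2.resize(b,None,fx=1.43,fy=1.43,interpolation=3)
cv2.imwrite('c0.png',np.hstack([a,b]))"
cd ..; cat > fitcase.py <<'E'
E
rm fitcase.py
```

```text
(no output)
```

View pics/c0.png

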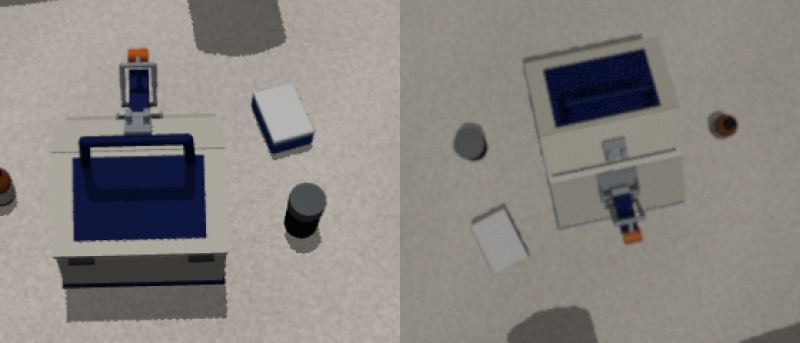

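The pictures show the case with its front towards the robot and turned slightly. The lid is a bit open, the lever stands out towards the robot, and the loop lies on it with the orange grip at top-crop (631,237). The bottle is on the right, and the canister and slide box are on the left.

Run:
```python
from h import *
S,T=cal('scene'),cal('top')
def pl(c,uv,z): o,d=ray(c,uv); return o+d*(z-o[2])/d[2]
tp=lambda u,v:((u-400)/1.43+200,v/1.43+150); sp=lambda u,v:(u/1.43+200,v/1.43+100)
fl=pl(T,tp(557,227),.03);fr=pl(T,tp(685,202),.03)
print('front',fl,fr,np.linalg.norm(fl-fr)); d=fl-fr; yaw=np.arctan2(-d[0],d[1]); print('yaw',np.degrees(yaw))
print('edge slope end L/R',pl(T,tp(550,176),.0896),pl(T,tp(684,150),.0896))
print('grip',tri([ray(T,(360,309)),ray(S,(297,150))]), 'grip2',tri([ray(T,tp(631,237)),ray(S,sp(138,56))]))
print('bottle',pl(T,(428,240),.04),'can',pl(T,(247,252),.036),'box',pl(T,(270,318),.02))
# back bottom corners in scene
print('back',pl(S,sp(68,318),0),pl(S,sp(226,318),0))
print('handle ends',[tri([ray(S,sp(a,b))]) if 0 else pl(S,sp(a,b),.22) for a,b in((84,143),(190,139))])
```

```text
front [0.49195757 0.06013431 0.03      ] [ 0.53162321 -0.13780678  0.03      ] 0.20187629985204517
yaw 11.331477279101838
edge slope end L/R [0.56774921 0.07087056 0.0896    ] [ 0.60773545 -0.12747693  0.0896    ]
grip [ 0.49382976 -0.04295     0.10825315] grip2 [ 0.48078436 -0.04537863  0.12365758]
bottle [ 0.64529099 -0.2011719   0.04      ] can [0.61569696 0.20009875 0.036     ] box [0.47096993 0.14800367 0.02      ]
back [ 0.80011445 -0.07173675  0.        ] [0.76271367 0.12126517 0.        ]
handle ends [array([ 0.67295215, -0.06082984,  0.22      ]), array([0.64661581, 0.05072477, 0.22      ])]
```

```bash
cat >> h.py <<'E'
import json,os
# case pose (x,y,yaw), refined later in case.json
def case():
    p=json.load(open('case.json')) if os.path.exists('case.json') else [0.511,-0.039,np.radians(11.3)]
    return p
def Rlatch(yaw): return R.from_euler('z',yaw)*R.from_euler('y',-np.radians(40))
def lw(p,c=None):
    "latch axes (m) -> world"
    x,y,yaw=c or case()
    o=np.array([.06*np.cos(np.radians(40))-.016*np.sin(np.radians(40)),0,.035+.06*np.sin(np.radians(40))+.016*np.cos(np.radians(40))])
    return np.array([x,y,0])+R.from_euler('z',yaw).apply(o)+Rlatch(yaw).apply(np.array(p,float))
def wl(P):
    o=lw([0,0,0]); return Rlatch(case()[2]).inv().apply(np.array(P)-o)
def cur():
    s=monitor.observe(); return np.array(s['eef_pos']),R.from_quat(s['tool_rot']),s
def goal(pl,pitch=0):
    "latch-frame TCP target, tool along -z latch pitched by deg about latch y -> row"
    Rt=Rlatch(case()[2])*R.from_euler('y',pitch,degrees=True)*R.from_euler('x',180,degrees=True)
    p,Rc,_=cur(); return np.round((Rc.inv()*Rt).as_rotvec(degrees=True),2),np.round(Rc.inv().apply(lw(pl)-p),4)
E
python3 - <<'E'
from h import *
K,D,o,Rm=cal('wrist'); p,Rc,_=cur(); print(K[0,0],D, Rc.inv().apply(o-p), (Rc.inv()*R.from_matrix(Rm)).as_matrix().round(2))
print(lw([0.03,0,.2]),goal([0.03,0,.2]))
E
```

```text
398.14951969923504 [-0.01398247  0.          0.          0.          0.        ] [ 0.08065278 -0.00022738 -0.1421824 ] [[ 0.   -0.95 -0.31]
 [ 1.    0.    0.  ]
 [ 0.   -0.31  0.95]]
[ 0.44245688 -0.05269627  0.25831648] (array([-2.37, 39.95,  6.52]), array([ 0.4042, -0.3625, -0.027 ]))
```

{"api": "carry_out", "payload": {"targets": [[-2.4,40,6.5,0.404,-0.3625,-0.027,-1],[-2.4,40,6.5,0.404,-0.3625,-0.027,-1],[-2.4,40,6.5,0.404,-0.3625,-0.027,-1],[-2.4,40,6.5,0.404,-0.3625,-0.027,-1],[-2.4,40,6.5,0.404,-0.3625,-0.027,-1],[-2.4,40,6.5,0.404,-0.3625,-0.027,-1],[-2.4,40,6.5,0.404,-0.3625,-0.027,-1],[-2.4,40,6.5,0.404,-0.3625,-0.027,-1],[-2.4,40,6.5,0.404,-0.3625,-0.027,-1],[-2.4,40,6.5,0.404,-0.3625,-0.027,-1]], "grip_force": 30}}

```text
time_s: 2.35
eef_pos: [0.4429, -0.0478, 0.2589]
tool_rot: [0.934, 0.097, 0.341, -0.035]
force: [-0.2, 0.3, 0.7]
grip_width: 0.007
```

Run:
```python
from h import *
p,Rc,s=cur(); print(s['time_s'],p,wl(p),s['grip_width'],goal([.03,0,.2]))
c=cal('wrist'); im=imaging.get_image('wrist'); np.savez('w1.npz',K=c[0],D=c[1],o=c[2],R=c[3]); cv2.imwrite('pics/w1.png',im[...,::-1])
for l in ['lever','grip','bar_mid','lid','lid_press','keeper_seat']: print(l,[(np.round(d['rect']).tolist(),round(d['confidence'],2)) for d in models.spot_in('wrist',l)[:2]])
```

```text
2.35 [ 0.44292302 -0.04782724  0.25893364] [0.03147772 0.0046833  0.19956568] 0.006756439814497204 (array([-0.31, -0.15,  0.46]), array([-0.0015,  0.0047, -0.0005]))
lever [([332.0, 269.0, 58.0, 81.0], 0.96)]
grip [([330.0, 282.0, 59.0, 54.0], 0.64)]
bar_mid [([334.0, 282.0, 63.0, 56.0], 0.65)]
lid [([331.0, 84.0, 252.0, 168.0], 0.82)]
lid_press [([331.0, 83.0, 249.0, 166.0], 0.61), ([142.0, 295.0, 79.0, 96.0], 0.22)]
keeper_seat [([332.0, 283.0, 60.0, 55.0], 0.51)]
```

View pics/w1.png

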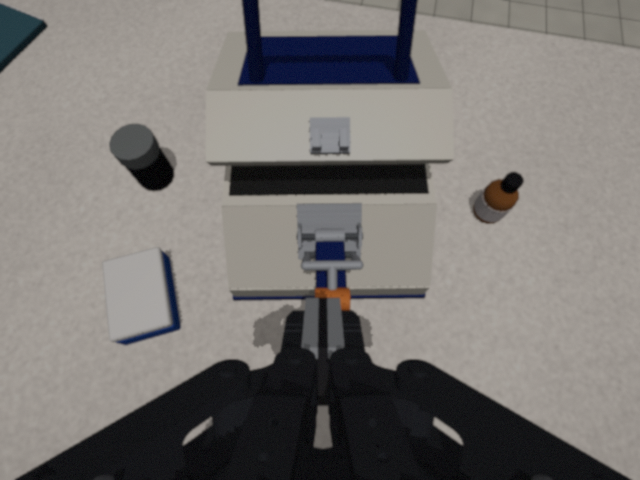

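The wrist picture shows the case's slope edges at rows ~205 (columns 222–436) and ~292 (232–427). The lid's front runs from row 162 (207–452) to row 90 (206–453). The cross bar is at (332,265) and the grip at (333,298). I'll fit the case pose, the lid angle and the lever angle to these.

```bash
cat > fit.py <<'E'
from h import *
from scipy.optimize import least_squares
w=np.load('w1.npz'); W=(w['K'],w['D'],w['o'],w['R']); T=cal('top')
c40,s40=np.cos(np.radians(40)),np.sin(np.radians(40))
sl=lambda u,y:np.array([u*c40,y,.035+u*s40])
def lidp(p,a):
    h=np.array([.231,0,.089]); return h+R.from_euler('y',a).apply(p-h)
def loop(t,b=2.27):
    pin=np.array([-.018*np.cos(t-.175),0,.018*np.sin(t-.175)]); f=b-t
    d=np.array([np.cos(f),0,np.sin(f)]); n=np.array([-d[2],0,d[0]]); bar=pin+.0567*d
    return bar,bar+.026*n,pin
cw=lambda p,q:np.array([q[0],q[1],0])+R.from_euler('z',q[2]).apply(p)
def pts(q):
    a,t=q[3],q[4]; P=[cw(sl(.085,.1),q),cw(sl(.085,-.1),q),cw(sl(0,.1),q),cw(sl(0,-.1),q)]
    P+=[cw(lidp(sl(u,y),a),q) for u,y in((.087,.1),(.087,-.1),(.145,.1),(.145,-.1))]
    b,g,_=loop(t); P+=[lw(b,list(q[:3])),lw(g,list(q[:3]))]; return np.array(P)
ob=np.array([(222,206),(436,204),(232,293),(427,291),(207,163),(452,161),(206,91),(453,89),(332,265),(333,298)],float)
tp=lambda u,v:((u-400)/1.43+200,v/1.43+150)
obT=np.array([tp(557,227),tp(685,202),tp(631,237)])
def res(q):
    P=pts(q); return np.r_[(proj(W,P)-ob).ravel(),.5*(proj(T,P[[2,3,9]])-obT).ravel()]
if __name__=='__main__':
    f=least_squares(res,[.511,-.039,.197,.2,.9],loss='soft_l1'); q=f.x
    print(q.round(4),np.degrees(q[2])); print(res(q).round(1).reshape(-1,2).tolist())
    json.dump(list(q[:3]),open('case.json','w'))
    b,g,_=loop(q[4]); print('bar,grip latch',b.round(4),g.round(4))
    lp=lidp(cw(sl(.134,0),[0,0,0]),q[3]); print('lidpress now',wl(cw(lp,q)).round(4), 'end', wl(cw(sl(.134,0),q)).round(4),'tcp',wl(cur()[0]).round(4))
    print(goal([.03,0,.2]))
E
python3 fit.py
```

```text
[ 0.5126 -0.0404  0.2178  0.3378  0.9316] 12.478169197451624
[[-0.9, 0.5], [1.4, 0.5], [-3.4, -2.8], [3.3, -2.8], [-0.9, -0.2], [2.2, -0.3], [-0.0, 0.5], [-0.2, 0.6], [0.2, -0.6], [-0.6, 0.8], [0.6, 0.3], [0.2, -0.6], [0.5, -0.4]]
bar,grip latch [-0.      0.      0.0675] [-0.0253  0.      0.0735]
lidpress now [0.1139 0.     0.0037] end [ 0.074  0.    -0.016] tcp [0.0282 0.0014 0.2012]
(array([ 0.91, -0.02, -1.05]), array([0.0018, 0.0014, 0.0012]))
```

Run:
```python
from fit import *
q=case()
print(goal([.113,0,.04]))
for a in (.32,.25,.18,.11,.05,0,-.02):
    l=wl(cw(lidp(sl(.134,0),a),q)); t=[l[0]-.001,0,l[2]+.011*np.sin(a)-.0015]; print(a,np.round(t,4),goal(t)[1])
```

```text
(array([ 0.91, -0.02, -1.05]), array([ 0.0847, -0.0027,  0.1612]))
0.32 [0.1106 0.     0.005 ] [ 0.0823 -0.0032  0.1963]
0.25 [0.1019 0.     0.0011] [ 0.0736 -0.0031  0.2001]
0.18 [ 0.0934  0.     -0.0034] [ 0.0651 -0.003   0.2046]
0.11 [ 0.0852  0.     -0.0084] [ 0.0569 -0.0029  0.2096]
0.05 [ 0.0785  0.     -0.0132] [ 0.0501 -0.0029  0.2144]
0 [ 0.073   0.     -0.0175] [ 0.0447 -0.0029  0.2187]
-0.02 [ 0.0709  0.     -0.0193] [ 0.0425 -0.0028  0.2205]
```

{"api": "carry_out", "payload": {"targets": [[0.9,0,-1,0.06,-0.003,0.05,-1],[0.9,0,-1,0.084,-0.003,0.1,-1],[0.9,0,-1,0.0847,-0.003,0.15,-1],[0.9,0,-1,0.084,-0.003,0.18,-1],[0.9,0,-1,0.0823,-0.003,0.1963,-1],[0.9,0,-1,0.0736,-0.003,0.2,-1],[0.9,0,-1,0.065,-0.003,0.2046,-1],[0.9,0,-1,0.057,-0.003,0.2096,-1],[0.9,0,-1,0.05,-0.003,0.2144,-1],[0.9,0,-1,0.045,-0.003,0.218,-1]]}}

```text
time_s: 3.95
eef_pos: [0.6131, -0.0163, 0.1206]
tool_rot: [0.934, 0.103, 0.341, -0.038]
force: [-17.1, -5.5, 29.8]
grip_width: -0.003
```

Run:
```python
from fit import *
p,Rc,s=cur(); print(s['time_s'],wl(p),Rc.inv().apply(s['force']))
print(goal([.073,0,-.018]))
imaging.get_image('scene')
```

```text
3.95 [ 0.07416004  0.00178204 -0.0168438 ] [  5.54881907   1.59625594 -34.35535009]
(array([-0.07, -0.11,  0.09]), array([-0.0012,  0.0018,  0.0012]))
```

{"api": "carry_out", "payload": {"targets": [[0,0,0,-0.001,0.001,0.0005,-1],[0,0,0,-0.001,0.001,0.0005,-1],[0,0,0,-0.001,0.001,0,-1],[0,0,0,-0.001,0.0015,-0.05,-0.3],[0,0,0,-0.02,0.0015,-0.1,-0.2],[0,0,0,-0.06,0.0015,-0.15,-0.2],[0,0,0,-0.06,0.0015,-0.17,-0.2],[0,0,0,-0.06,0.0015,-0.17,-0.2]]}}

```text
time_s: 5.0
eef_pos: [0.462, -0.0517, 0.2137]
tool_rot: [0.933, 0.103, 0.342, -0.037]
force: [0.6, 0.7, 0.1]
grip_width: 0.399
```

Run:
```python
from fit import *
p,Rc,s=cur(); print(s['time_s'],wl(p),s['grip_width'])
c=cal('wrist'); im=imaging.get_image('wrist'); np.savez('w2.npz',K=c[0],D=c[1],o=c[2],R=c[3]); cv2.imwrite('pics/w2.png',im[...,::-1])
for n,a in (('edge87',0),('edge87',.03)):
  P=[cw(lidp(sl(u,y),a),case()) for u,y in((.087,.1),(.087,-.1),(.145,.1),(.145,-.1))]; print(a,proj(c,P).round(1).tolist())
for n,pt in zip(('bar','grip','pin'),loop(.9316)): print(n,proj(c,lw(pt)))
```

```text
5.0 [ 1.51272463e-02 -9.44327673e-05  1.54265724e-01] 0.39857109930573337
0 [[197.9, 197.7], [447.5, 198.4], [190.8, 122.5], [455.0, 123.2]]
0.03 [[196.1, 194.7], [449.3, 195.3], [189.6, 118.1], [456.3, 118.8]]
bar [[322.65733978 269.32638017]]
grip [[322.55232046 310.34671434]]
pin [[322.60120925 257.46846999]]
```

View pics/w2.png

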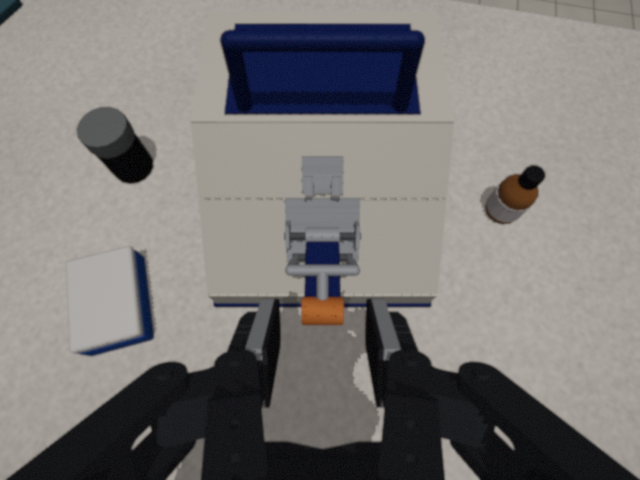

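The lid is shut: its edges are at rows 198 and 122, where the model puts them at 0 rad. The grip at (322,311) and the bar at (322,269) also match the model to about a pixel. Next I grip the roller.

Run:
```python
from fit import *
print(goal([-.0253,0,.11]),goal([-.0253,0,.0645]))
```

```text
(array([-0.07, -0.13,  0.11]), array([-0.0398,  0.0001,  0.0429])) (array([-0.07, -0.13,  0.11]), array([-0.0399,  0.0001,  0.0884]))
```

{"api": "carry_out", "payload": {"targets": [[0,0,0,-0.04,0,0.02,0],[0,0,0,-0.04,0,0.045,0],[0,0,0,-0.04,0,0.07,0],[0,0,0,-0.04,0,0.0885,0],[0,0,0,-0.04,0,0.0885,0],[0,0,0,-0.04,0,0.0885,-1],[0,0,0,-0.04,0,0.0885,-1],[0,0,0,-0.04,0,0.0885,-1],[0,0,0,-0.04,0,0.0885,-1],[0,0,0,-0.04,0,0.0885,-1]], "grip_force": 25}}

```text
time_s: 6.3
eef_pos: [0.4875, -0.0454, 0.1186]
tool_rot: [0.934, 0.103, 0.34, -0.038]
force: [1.3, -1.0, -1.8]
grip_width: 0.296
```

```bash
cat > path.py <<'E'
from fit import *
p,Rc,s=cur(); print(s['time_s'],wl(p).round(4),s['grip_width'],s['grip_width']*85,Rc.inv().apply(s['force']).round(1))
off=wl(p)-loop(.9316)[1]; print('off',off.round(4))
def tp(t,f): 
    b,g,_=loop(t,f+t); return b,g
T0=.9316;F0=2.27-T0
for k in range(1,16):
    u=min(k/11,1); v=max(0,(k-11)/4)
    t=T0+(1.87-T0)*u; f=F0+(0-F0)*u**.9-.44*v
    b,g=tp(t,f); print(k,round(t,2),round(f,2),'bar rel seat',((b-[.044,0,-.005])*1e3).round(1),'row',goal(g+off)[1])
E
python3 path.py
```

```text
6.3 [-0.0259  0.0005  0.0645] 0.29610261058662735 25.168721899863325 [-0.4  1.3  2. ]
off [-0.0006  0.0005 -0.009 ]
1 1.02 1.18 bar rel seat [-34.6   0.   70.9] row [ 0.0107  0.     -0.0022]
2 1.1 1.05 bar rel seat [-26.6   0.   68.6] row [ 0.0202  0.     -0.003 ]
3 1.19 0.92 bar rel seat [-19.3   0.   65.5] row [ 0.0293  0.0001 -0.0026]
4 1.27 0.8 bar rel seat [-12.7   0.   61.7] row [ 0.038   0.0001 -0.0012]
5 1.36 0.68 bar rel seat [-6.7  0.  57.3] row [0.0463 0.0001 0.001 ]
6 1.44 0.56 bar rel seat [-1.4  0.  52.4] row [0.0541 0.0001 0.0042]
7 1.53 0.45 bar rel seat [ 3.2  0.  47.1] row [0.0613 0.0001 0.008 ]
8 1.61 0.33 bar rel seat [ 7.2  0.  41.4] row [0.068  0.0002 0.0126]
9 1.7 0.22 bar rel seat [10.5  0.  35.4] row [0.0741 0.0002 0.0178]
10 1.78 0.11 bar rel seat [13.1  0.  29.2] row [0.0795 0.0002 0.0236]
11 1.87 0.0 bar rel seat [14.9  0.  22.9] row [0.0842 0.0002 0.0298]
12 1.87 -0.11 bar rel seat [14.6  0.  16.6] row [0.0867 0.0002 0.0361]
13 1.87 -0.22 bar rel seat [13.6  0.  10.5] row [0.0885 0.0003 0.0428]
14 1.87 -0.33 bar rel seat [11.9  0.   4.5] row [0.0896 0.0003 0.0495]
15 1.87 -0.44 bar rel seat [ 9.5  0.  -1.3] row [0.0899 0.0003 0.0564]
```

{"api": "carry_out", "payload": {"targets": [[0,0,0,0.0107,0,-0.0022,-1],[0,0,0,0.0202,0,-0.003,-1],[0,0,0,0.0293,0,-0.0026,-1],[0,0,0,0.038,0,-0.0012,-1],[0,0,0,0.0463,0,0.001,-1],[0,0,0,0.0541,0,0.0042,-1],[0,0,0,0.0613,0,0.008,-1],[0,0,0,0.068,0,0.0126,-1],[0,0,0,0.0741,0,0.0178,-1],[0,0,0,0.0795,0,0.0236,-1]]}}

```text
time_s: 7.55
eef_pos: [0.5621, -0.0287, 0.1513]
tool_rot: [0.934, 0.103, 0.34, -0.038]
force: [-2.1, -4.5, -5.1]
grip_width: 0.293
```

Run:
```python
from fit import *
p,Rc,s=cur(); l=wl(p); print(s['time_s'],l.round(4),s['grip_width'],Rc.inv().apply(s['force']).round(1))
off=np.array([-.0006,.0005,-.009]); 
for t,f in((1.78,.11),(1.87,0),(1.87,-.11),(1.87,-.22),(1.87,-.33),(1.87,-.44)):
    b,g,_=loop(t,f+t); print(t,f,goal(g+off))
c=cal('wrist'); im=imaging.get_image('wrist'); cv2.imwrite('pics/w3.png',im[...,::-1])
b,g,_=loop(1.78,1.89); print('bar',proj(c,lw(b)),'barends',proj(c,[lw(b+[0,y,0]) for y in(.02,-.02)]),'seat',proj(c,lw([.044,0,-.005])))
```

```text
7.55 [0.0538 0.0007 0.0404] 0.29297415637674584 [-5.6  4.   2. ]
1.78 0.11 (array([-0.11, -0.04,  0.12]), array([-0.0003,  0.0002, -0.0006]))
1.87 0 (array([-0.11, -0.04,  0.12]), array([0.0046, 0.0003, 0.0056]))
1.87 -0.11 (array([-0.11, -0.04,  0.12]), array([0.0071, 0.0003, 0.0119]))
1.87 -0.22 (array([-0.11, -0.04,  0.12]), array([0.0089, 0.0003, 0.0186]))
1.87 -0.33 (array([-0.11, -0.04,  0.12]), array([0.0099, 0.0003, 0.0253]))
1.87 -0.44 (array([-0.11, -0.04,  0.12]), array([0.0102, 0.0003, 0.0322]))
bar [[324.77206398 292.03290734]] barends [[279.23323042 291.88838059]
 [370.32347436 292.15792312]] seat [[324.48564268 289.89368565]]
```

View pics/w3.png

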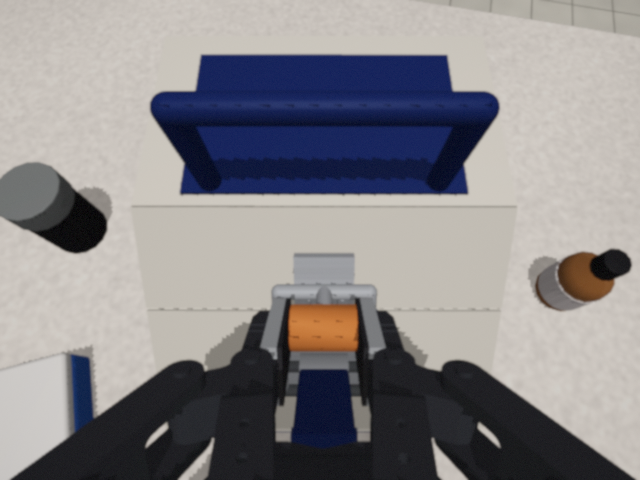

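The loop has swung up as planned. The cross bar is at (325,291), where the model predicts (325,292), and is held over the hooks with the lever standing behind it. Next I lower the bar.

{"api": "carry_out", "payload": {"targets": [[0,0,0,0.0046,0,0.0056,-1],[0,0,0,0.0071,0,0.0119,-1],[0,0,0,0.0089,0,0.0186,-1],[0,0,0,0.0099,0,0.0253,-1],[0,0,0,0.0102,0,0.029,-1],[0,0,0,0.0102,0,0.0318,-1],[0,0,0,0.0102,0,0.0318,-1]]}}

```text
time_s: 8.48
eef_pos: [0.5894, -0.0226, 0.1339]
tool_rot: [0.934, 0.103, 0.34, -0.038]
force: [-0.5, -5.3, -2.0]
grip_width: 0.298
```

Run:
```python
from fit import *
from scipy.optimize import fsolve
p,Rc,s=cur(); l=wl(p); print(s['time_s'],l.round(4),s['grip_width'],Rc.inv().apply(s['force']).round(1))
g=l-np.array([-.0006,.0005,-.009])
t,f=fsolve(lambda v:(loop(v[0],v[0]+v[1])[1]-g)[[0,2]],[1.87,-.4]); print(t,f,'bar rel',loop(t,t+f)[0]-[.044,0,-.005])
```

```text
8.475 [0.0639 0.0008 0.0091] 0.2978512535726883 [-2.5  5.1  0.5]
1.8662836333428054 -0.4270063755460808 bar rel [ 0.00977241  0.         -0.00061268]
```

{"api": "carry_out", "payload": {"targets": [[0,0,0,0,0,0,-0.1],[0,0,0,0,0,0,-0.1],[0,0,0,0,0,0,-0.1],[0,0,0,0,0,-0.03,-0.1],[0,0,0,0,0,-0.06,-0.1],[0,0,0,0,0,-0.1,-0.1],[0,0,0,0,0,-0.1,-1],[0,0,0,0,0,-0.1,-1],[0,0,0,0,0,-0.1,-1],[0,0,0,0,0,-0.1,-1]]}}

```text
time_s: 9.72
eef_pos: [0.5265, -0.0364, 0.2091]
tool_rot: [0.934, 0.104, 0.34, -0.038]
force: [-0.5, 0.5, 0.0]
grip_width: 0.001
```

Run:
```python
from fit import *
p,Rc,s=cur(); l=wl(p); print(s['time_s'],l.round(4),s['grip_width'])
c=cal('wrist'); im=imaging.get_image('wrist'); cv2.imwrite('pics/w4.png',im[...,::-1])
b,g,_=loop(1.866,1.866-.427); print('bar',proj(c,lw(b)),'grip',proj(c,lw(g)),'seat',proj(c,lw([.044,0,-.005])))
tip=lambda t,h=.003:np.array([-.062*np.cos(t)+h*np.sin(t),0,.062*np.sin(t)+h*np.cos(t)])
for t in(1.6,1.87,2.1): print('tip',t,tip(t),proj(c,[lw(tip(t)+[0,y,0]) for y in(.013,-.013)]).round(0).tolist())
```

```text
9.725 [0.0629 0.0009 0.1081] 0.0013185630555680335
bar [[324.62819162 245.18074578]] grip [[324.7716564  241.37645026]] seat [[324.57595275 258.88577288]]
tip 1.6 [0.00480909 0.         0.06188596] [[301.0, 367.0], [348.0, 368.0]]
tip 1.87 [0.02114179 0.         0.05836116] [[301.0, 339.0], [348.0, 339.0]]
tip 2.1 [0.03389009 0.         0.05200444] [[301.0, 313.0], [348.0, 313.0]]
```

View pics/w4.png

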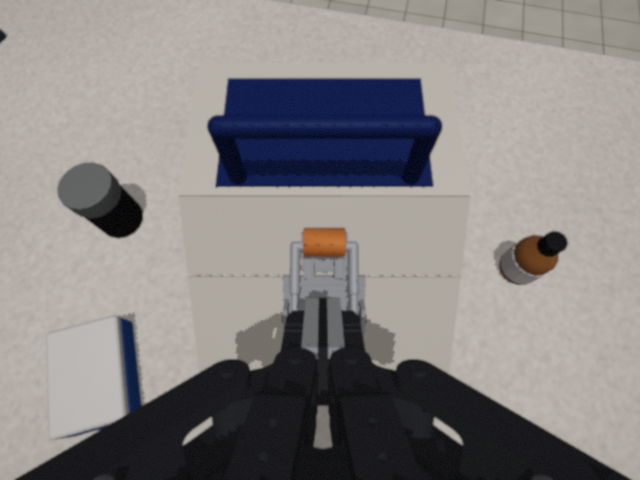

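The bar is behind the hooks: the roller is at (325,242), and the model predicted (325,241). Next I push the lever down with the fingers shut.

```bash
cat > lev.py <<'E'
from fit import *
import sys
p,Rc,s=cur(); print(s['time_s'],wl(p).round(4),Rc.inv().apply(s['force']).round(1))
C=lambda t,r=.052,h=.0015:np.array([-r*np.cos(t)+h*np.sin(t)+.011,0,r*np.sin(t)+h*np.cos(t)])
print('in',goal([.041,0,.075]),goal([.041,0,.047]))
for t in eval(sys.argv[1]): print(t,C(t).round(4),goal(C(t))[1])
E
python3 lev.py "[1.87,1.7,1.5,1.3,1.1]"
```

```text
9.775 [0.0631 0.0009 0.1083] [-0.5  0.7  0.9]
in (array([-0.16,  0.02,  0.11]), array([-0.0221,  0.0009,  0.0333])) (array([-0.16,  0.02,  0.11]), array([-0.0221,  0.001 ,  0.0613]))
1.87 [0.0278 0.     0.0492] [-0.0353  0.001   0.0591]
1.7 [0.0192 0.     0.0514] [-0.0439  0.0009  0.0569]
1.5 [0.0088 0.     0.052 ] [-0.0543  0.0009  0.0563]
1.3 [-0.0015  0.      0.0505] [-0.0646  0.0009  0.0578]
1.1 [-0.0113  0.      0.047 ] [-0.0743  0.0009  0.0613]
```

{"api": "carry_out", "payload": {"targets": [[0,0,0,-0.022,0.001,0.02,-1],[0,0,0,-0.022,0.001,0.045,-1],[0,0,0,-0.022,0.001,0.061,-1],[0,0,0,-0.03,0.001,0.0605,-1],[0,0,0,-0.0353,0.001,0.059,-1],[0,0,0,-0.0439,0.001,0.057,-1],[0,0,0,-0.0543,0.001,0.0563,-1],[0,0,0,-0.0646,0.001,0.0578,-1],[0,0,0,-0.0743,0.001,0.0613,-1]]}}

```text
time_s: 10.9
eef_pos: [0.5094, -0.0416, 0.1155]
tool_rot: [0.934, 0.103, 0.341, -0.038]
force: [0.3, 1.2, 2.9]
grip_width: -0.001
```

```bash
python3 lev.py "[1.1,.95,.8,.65,.5,.4,.3,.2,.1,0]"
```

```text
10.9 [-0.0108 -0.0005  0.0478] [ 2.3 -1.1 -1.9]
in (array([-0.09, -0.11,  0.13]), array([ 0.0519, -0.0005, -0.0271])) (array([-0.09, -0.11,  0.13]), array([ 0.0518, -0.0004,  0.0009]))
1.1 [-0.0113  0.      0.047 ] [-0.0004 -0.0005  0.0008]
0.95 [-0.018   0.      0.0432] [-0.0072 -0.0005  0.0047]
0.8 [-0.0242  0.      0.0383] [-0.0133 -0.0005  0.0095]
0.65 [-0.0295  0.      0.0327] [-0.0187 -0.0006  0.0151]
0.5 [-0.0339  0.      0.0262] [-0.0231 -0.0005  0.0215]
0.4 [-0.0363  0.      0.0216] [-0.0255 -0.0005  0.0262]
0.3 [-0.0382  0.      0.0168] [-0.0275 -0.0005  0.031 ]
0.2 [-0.0397  0.      0.0118] [-0.0289 -0.0005  0.036 ]
0.1 [-0.0406  0.      0.0067] [-0.0298 -0.0005  0.0411]
0 [-0.041   0.      0.0015] [-0.0303 -0.0005  0.0463]
```

{"api": "carry_out", "payload": {"targets": [[0,0,0,-0.0072,-0.0005,0.0047,-1],[0,0,0,-0.0133,-0.0005,0.0095,-1],[0,0,0,-0.0187,-0.0005,0.0151,-1],[0,0,0,-0.0231,-0.0005,0.0215,-1],[0,0,0,-0.0255,-0.0005,0.0262,-1],[0,0,0,-0.0275,-0.0005,0.031,-1],[0,0,0,-0.0289,-0.0005,0.036,-1],[0,0,0,-0.0298,-0.0005,0.041,-1],[0,0,0,-0.0303,-0.0005,0.0445,-1],[0,0,0,-0.0303,-0.0005,0.0455,-1]]}}

```text
time_s: 12.15
eef_pos: [0.5153, -0.0395, 0.0611]
tool_rot: [0.934, 0.103, 0.34, -0.038]
force: [-18.2, -2.5, 12.2]
grip_width: -0.003
```

```bash
python3 lev.py "[0]"
```

```text
12.15 [-0.0411  0.0003  0.0021] [ -6.1  -1.5 -21.1]
in (array([-0.14, -0.  ,  0.11]), array([ 0.0821,  0.0003, -0.0728])) (array([-0.14, -0.  ,  0.11]), array([ 0.0821,  0.0003, -0.0448]))
0 [-0.041   0.      0.0015] [0.0001 0.0003 0.0006]
```

Pressing against the stop with about 21 N. I'll retreat and look.

{"api": "carry_out", "payload": {"targets": [[0,0,0,0,0,-0.03,-1],[0,0,0,0,0,-0.08,-1],[0,0,0,-0.03,0,-0.14,-1],[0,0,0,-0.03,0,-0.18,-1],[0,0,0,-0.03,0,-0.18,-1],[0,0,0,-0.03,0,-0.18,-1]]}}

```text
time_s: 12.9
eef_pos: [0.4017, -0.0907, 0.1844]
tool_rot: [0.937, 0.108, 0.328, -0.049]
force: [-0.2, -0.7, -0.7]
grip_width: -0.001
```

Run:
```python
from fit import *
p,Rc,s=cur(); print(s['time_s'],wl(p).round(4),s['force'].round(1) if hasattr(s['force'],'round') else s['force'])
c=cal('wrist'); im=imaging.get_image('wrist'); b=im[...,::-1]; cv2.imwrite('pics/w5.png',b)
e=lambda P:proj(c,[lw(x) for x in P]).round(1).tolist()
print('bar@seat',e([[.044,0,-.005]]),'grip',e([[.044,0,.021]]),'tip t=0',e([[-.062,-.013,.003],[-.062,.013,.003]]),'t=.2',e([[-.0602,0,.0153]]))
print('lid',proj(c,[cw(lidp(sl(u,.1),0),case()) for u in(.087,.145)]).round(1).tolist())
T=imaging.get_image('top')
for l in ['oil_bottle','objective_can','slide_box','lever','grip']: print(l,[np.round(d['rect']).tolist() for d in models.spot_in('top',l)[:1]])
```

```text
12.9 [-0.0553 -0.0252  0.175 ] [-0.2 -0.7 -0.7]
bar@seat [[296.2, 75.1]] grip [[292.7, 73.1]] tip t=0 [[313.8, 214.4], [282.1, 214.1]] t=.2 [[296.5, 216.4]]
lid [[172.7, 99.1], [163.4, 17.5]]
oil_bottle [[427.0, 239.0, 20.0, 22.0]]
objective_can [[352.0, 288.0, 24.0, 43.0]]
slide_box [[268.0, 319.0, 41.0, 40.0]]
lever [[352.0, 286.0, 21.0, 46.0]]
grip [[351.0, 271.0, 20.0, 17.0]]
```

View pics/w5.png

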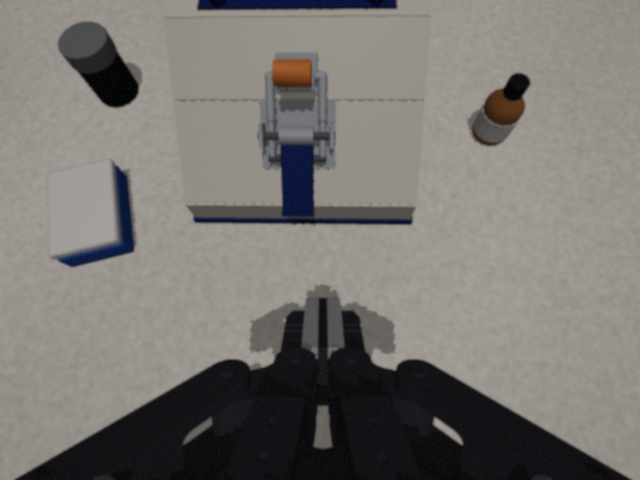

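The lever is flat (tip at row 215, predicted 214). The roller is at (293,73), exactly where the model puts it when hooked. The lid edges at rows 99 and 17 match shut. The bystanders are standing where they were, so I'll hand in.

```bash
python3 -c "
from h import *
print(ticket.sign_off())"
```

```text
the job is handed in; nothing more can be done
None
```

The optics case is closed and clamped, and I handed the job in at about 13 s on the robot's clock. I pressed the lid shut, swung the loop by its grip over the hooks and lowered the bar behind them. Then I pushed the lever down until it stopped, with about 21 N on the fingers.

**Latch and lid:** in the last wrist picture the lid edges, the grip and the lever tip lie within about 1–2 pixels of where a shut lid, a seated bar and a flat lever should appear. That view can't tell small lever angles apart: 0.2 rad would move the tip only about 2 pixels. The better evidence that it snapped flat is that the fingers followed the lever down to a firm stop. I couldn't read the loop's stretch directly.

**Bystanders:** all three stand upright. The detector's boxes for the bottle and slide box in the top view moved by 2 pixels or less. For the canister it returned a false hit on the latch, so I checked that only by eye in the wrist picture.

**Retreat:** on the last move away the tool ended about 25 mm to the side of its target, in free air. The robot was touching nothing at hand-in.

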